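# Wind open the edge clamp and lean the plaque on its rest

### The job

The brass-faced plaque is held on edge in the grey bench clamp: wind the clamp's crank anticlockwise (seen from above) round and round until it reaches its stop and the hooked jaw is fully open, before you move the plaque. Then lift the plaque out and gently lean it in the dark wooden rest, centred, with its long lower edge on the base close behind the front strip and its top tilted back against the back board. Leave the clamp open and the other things on the bench where they are.

Things in the scene. Friction and masses are not known exactly. Their poses are not given: they have to be found in the camera images.
- clamp: Grey steel edge clamp fixed to the bench, 80 (its x) by 292 (its y) by 142 mm high, turned up to 0.3 rad. Origin on the bench under its middle. From -y to +y: fixed jaw (y -150 to -114, top z 100, open upwards), plaque (y -125 to 5), hooked moving jaw (y -7 to 35 when closed, top z 140), gear housing (x +-40, y 62 to 142, top z 142) carrying the crank.
- crank (a joint): Turn of the crank about the vertical axis at clamp x 0, y +102 mm; grows anticlockwise from above, 0 to the stop at 7.85 rad (1.25 turns). Starts in 0.3 to 1.5. Stays where left; takes about 3 N at the grip. It opens the jaw 19 mm a turn. At 0 the crank arm points along the clamp's +x, at the stop along its +y, away from the plaque.
- crank_grip (a point): Middle of the crank's grip, 60 mm from the crank axis, 179 mm above the bench: a dark wooden flat upright block fixed to the crank arm (it does not spin: a gripper holding it must turn with it), 14 mm thick across the arm, 24 mm along the arm, 50 mm tall (z 154 to 204). Steel arm below: z 144 to 154. Site x points outward along the arm, z up.
- hook (a point): Lower free edge of the moving jaw's hook, z 132 mm, 2 mm over the plaque's top edge. At crank 0 the hook overlaps the plaque's end by 12 mm and stops it being lifted; fully open (24 mm of travel to the clamp's +y) it is 12 mm clear of it.
- plaque: Loose flat plaque, dark wood with brass on both faces (alike), 12 thick (its x), 130 long (its y), 110 mm tall (its z), about 0.28 kg. Origin: centre of its underside. Starts upright in the clamp, y along the clamp's y, centred at clamp y -60, underside z 20, top z 130, in a 16 mm wide slot: low guides to z 36 and upright cheeks at both ends.
- plaque_top (a point): Centre of the plaque's top edge, 110 mm above its origin along its z.
- rest: Dark wooden leaning rest fixed to the bench, 90 (its x) by 190 mm (its y), turned up to 0.35 rad. Origin on the bench. Base top z 12; back board on the robot's side, x -44 to -30 mm, top z 76; front strip x 14 to 26, top z 24. In the 44 mm gap between them the plaque leans to the board (towards the rest's -x), 0.3 to 0.47 rad from upright, more the nearer its foot is to the strip.
- block: Bystander: round steel bench block, 76 mm across, 22 mm high, beyond the work. Origin under its centre.
- pot: Bystander: dark steel cup, 64 mm across, 70 mm high, beyond the work. Origin under its centre.
- mallet: Bystander: hammer lying on the bench, beyond the work.
There are look-alikes about, which are no part of the job. Of the things that look like the plaque, the middle-sized one is meant.

How it is judged (in metres and radians):
On the way, in this order (a step that is already met when the one before it is completed fails the run):
1. the crank is wound to its stop (within 0.4 rad) while the plaque still stands in the clamp (moved less than 20 mm) (value of joint crank above 7.454 rad and distance of plaque from where it was at the start of the episode below 0.02 m), for 0.1 s.
2. the plaque is lifted out of the clamp, its underside over 100 mm above the bench (height (world z) of plaque above 0.1 m), for 0.1 s.
At the end, for the whole second after the job is handed in: Crank within 0.4 rad of its open stop. Plaque at rest in the rest, released: origin under 22 mm above the bench, between back board and strip, centred within 35 mm, lengths parallel within 0.15 rad, leaning 0.2 to 0.6 rad with its top towards the back board (value of joint crank above 7.454 rad and angle between plaque's own z axis and vertical between 0.2 and 0.6 rad and z of plaque in the frame of rest below 0.022 m and x of plaque in the frame of rest between -0.02 and 0.014 m and y of plaque in the frame of rest between -0.035 and 0.035 m and x of plaque_top in the frame of rest below -0.02 m and angle between the y axis of plaque and the y axis of rest, either way round below 0.15 rad and contact force between plaque and rest above 0.3 N and linear speed of plaque below 0.02 m/s); the robot touches nothing.
It fails at once if a bystander (block, cup or hammer) is moved by more than 30 mm (distance of any of block, pot, mallet from where it was at the start of the episode above 0.03 m).
It fails at once if the plaque strikes or is pressed on the rest with more than 60 N (contact force between plaque and rest above 60 N).
It also fails if it takes over 72 s, if anything falls off the work surface, if the arm or the gripper's body presses on something with over 40 N, if the wrist force passes 120 N, or if a joint passes its speed limit or range.

### The arm

A 6-joint arm with a two-finger parallel gripper is mounted at the origin on the work surface. World frame = base frame: x ahead of the robot, y to its left, z up, the work surface at z = 0. Lengths are in m, angles in degrees, forces in N, time in s.
With the tool pointing down it reaches from about 0.3 to 0.75 m from the base axis. Payload 8.5 kg.
Tool frame: the origin (TCP) lies midway between the tips of the shut fingers; the grasp point (between the pads) lies 19 mm behind it (env.grasp_offset is the distance from the TCP to the grasp point, in m); z points along the fingers, y is the line along which they close (so a half turn about z gives the same grasp; the last joint's range is limited). The gripper opens to 85 mm and grips with 20 to 120 N. Pads are 22 mm wide; open, the fingers measure 114 mm over their backs; the gripper's body (76 mm by 85 mm) begins 54 mm behind the grasp point. The pads swing forward as they close: fully open they stand 13 mm farther back than shut.
Start: joints at [-87.565, 21.807, 74.336, -0, 83.858, -12.336], TCP at [0.14, -0.532, 0.231] pointing down, gripper open.
Joint ranges: [-178.18, 178.18], [-50.72, 133.34], [12.68, 142.11], [-81.47, 261.47], [9.98, 163.14], [-165.26, 165.26]. Speed limits (degrees/s): [136.94, 136.94, 180, 180, 180, 180].

### API

Orientations are given as a 3x3 rotation matrix whose columns are the frame's x, y, z axes.
In Python, from rig import env gives the robot as it stands.
- The arm moves only by the tool servo_tool, never from a script. Its argument "deltas" is text: rows parted by semicolons, each of 7 numbers parted by spaces: the opening, from 0 (shut) to 1 (fully open), then the shift along the tool's x, y, z in mm, then the turn, a rotation vector about the tool's x, y, z in rad. A call has 1 to 8 rows; each row shifts and turns the commanded pose from where the row before left it, along the tool's axes as they then stand; what a row does not reach is not made up. A row lasts 1/12 s, in which the tool goes at most 41.7 mm and 7.16 degrees, less where a joint would pass 70% of its speed; a pose out of reach is approached as far as the arm can. A call is refused whole if a number of a shift passes 41.7 or a number of a turn 0.125, either way. A call with a gripper value outside its range is refused whole. The fingers move at their own pace and stop on an object; "newtons" is the grip in N (left out, the last holds). Time passes only in rows, so rows that do not move let the fingers close. It gives the time, the measured TCP pose, the force, the opening and the grip force at its end, in the units of the state.
- env.observe(): the state, without advancing time (a new reading comes with each control period).
- env.get_image(name): name is "scene" or "top" or "wrist"; returns a dict with "img" (400x640x3 uint8, red, green, blue), "depth" (400x640 float32, m along the optical axis (not along the pixel's ray), 0 where there is no reading), "camera_matrix" (3x3 intrinsics, pixels), "D" ([k1, k2, p1, p2, k3] as OpenCV has them; the pictures are not rectified), "world_to_cam" (4x4, takes a point from world to camera coordinates). Camera axes: x right, y down, z forward; pixel columns grow to the right and rows downward; lengths in m; the calibration is good to about 2 mm. A picture is of the moment at which its call begins.
- env.close_job(): hands the job in; it is judged then, once.
Trained networks look in a picture, given as the dict that the camera call returned (one of the last four; its "shot" number tells which), for a name from the list of things; names that differ only in an ending like _2 or _b are one class to them, and where a whole thing is asked for, a point or a joint stands for the part that bears it (a point fixed in the world has none). Each returns a list of dicts, best first, with "conf" (0 to 1); they miss things now and then, are a little off and sometimes report something else, mostly with a low value. They report only what shows in the picture. A call takes as long as a camera call. They do not tell look-alikes from the thing itself.
- env.spot_in(name, picture): "bbox" ([centre column, centre row, width, height] in pixels, round what is visible of it).
- env.spot_point(name, picture): "uv" ([column, row] in pixels: a listed point, or the origin of a listed thing).
The state is a dict: "time_s": time; "q": joint angles; "qvel": joint speeds; "joint_efforts": joint torques, N m; "position": TCP position; "tool_rot": TCP orientation; "ft_force": force on the tool from outside, world axes, zero at the start; "wrist_torque": the same for the moment, N m; "grip_width": finger opening in m; "gripper_force": force on a finger pad.
Only numpy, scipy, OpenCV 4.12 (cv2) and the standard library are available. Lean on these libraries where they do the work, as an engineer would, in place of code of your own. Each camera call takes 0.05 s, during which the arm holds its last target. There are 200 camera calls.

## Working session

There is one attempt and no reset: what is moved stays moved. The work goes in short steps, Python scripts to look and compute and a tool call to move; the robot and the scene stay as the last step left them, time stands still between calls to the robot, and variables do not carry over. Pictures are saved under pics/ and viewed, at most 10 in all, crops included, and the job is handed in when it is done.

Besides the shell and the picture viewer there is one more tool, called as name(argument=value, ...) on one line, values as JSON. servo_tool: Moves the arm, as the interface text tells. Its arguments: {"type":"object","properties":{"deltas":{"type":"string"},"newtons":{"type":"number"}},"required":["deltas"]}

```bash
ls; mkdir -p pics; cat > h.py <<'E'
import numpy as np, cv2
from rig import env
def ray(p,uv):
    K=np.array(p["camera_matrix"],float);D=np.array(p["D"],float)
    n=cv2.undistortPoints(np.array([[uv]],float),K,D)[0,0]
    T=np.linalg.inv(np.array(p["world_to_cam"]))
    return T[:3,3],T[:3,:3]@np.array([n[0],n[1],1.])
def atz(p,uv,z):
    o,d=ray(p,uv); return o+d*(z-o[2])/d[2]
def cloud(p):
    K=np.array(p["camera_matrix"],float);D=np.array(p["D"],float)
    d=p["depth"];v,u=np.mgrid[:d.shape[0],:d.shape[1]]
    n=cv2.undistortPoints(np.stack([u.ravel(),v.ravel()],1)[:,None].astype(float),K,D)[:,0]
    z=d.ravel().astype(float);c=np.stack([n[:,0]*z,n[:,1]*z,z],1)
    T=np.linalg.inv(np.array(p["world_to_cam"]))
    w=c@T[:3,:3].T+T[:3,3]; w[z==0]=np.nan
    return w.reshape(*d.shape,3)
def save(p,n,crop=None,s=1):
    im=p["img"][:,:,::-1]
    if crop: im=im[crop[1]:crop[3],crop[0]:crop[2]]
    cv2.imwrite("pics/"+n,cv2.resize(im,None,fx=s,fy=s,interpolation=cv2.INTER_CUBIC))
E
python3 - <<'E'
from h import *
np.set_printoptions(precision=3,suppress=True)
for c in("top","scene"):
    p=env.get_image(c);save(p,c+"1.png",s=1.25);W=cloud(p)
    for n in("clamp","crank_grip","hook","plaque","plaque_top","rest","block","pot","mallet"):
        for r in env.spot_point(n,p)[:4]:
            u,v=map(int,np.round(r["uv"])); print(c,n,np.round(r["uv"]),round(r["conf"],2),W[min(max(v,0),399),min(max(u,0),639)])
print(env.observe())
E
```

```text
pics
top clamp [263. 222.] 0.67 [0.529 0.151 0.061]
top crank_grip [199. 213.] 0.5 [0.541 0.307 0.203]
top hook [262. 218.] 0.67 [0.535 0.147 0.129]
top hook [200. 214.] 0.3 [0.538 0.304 0.204]
top plaque [270. 284.] 0.89 [0.346 0.13  0.035]
top plaque [282. 214.] 0.82 [0.546 0.091 0.134]
top plaque [339. 185.] 0.7 [ 0.647 -0.076  0.021]
top plaque_top [278. 216.] 0.76 [0.541 0.103 0.13 ]
top plaque_top [340. 184.] 0.76 [ 0.646 -0.077  0.045]
top plaque_top [267. 289.] 0.75 [0.339 0.129 0.142]
top rest [377. 231.] 0.71 [ 0.507 -0.193  0.011]
top block [289. 161.] 0.6 [0.719 0.078 0.027]
top pot [410. 147.] 0.66 [ 0.774 -0.302 -0.   ]
top pot [231. 165.] 0.18 [0.706 0.257 0.022]
top mallet [232. 166.] 0.93 [0.704 0.254 0.021]
scene clamp [351. 268.] 0.66 [0.551 0.187 0.026]
scene crank_grip [394. 250.] 0.85 [0.549 0.321 0.199]
scene plaque [416. 230.] 0.76 [0.345 0.15  0.021]
scene plaque [263. 219.] 0.72 [ 0.663 -0.049  0.036]
scene plaque [338. 248.] 0.62 [0.549 0.126 0.034]
scene plaque_top [264. 196.] 0.89 [ 0.645 -0.076  0.083]
scene plaque_top [416. 186.] 0.75 [0.341 0.123 0.135
[... 248 characters left out ...]
 -0.193  0.011]
scene pot [197. 182.] 0.78 [ 0.762 -0.276  0.037]
scene pot [390. 254.] 0.62 [0.553 0.317 0.187]
scene mallet [304. 328.] 0.57 [0.711 0.273 0.016]
{'time_s': 1.0, 'q': array([-87.564,  21.806,  74.334,   0.002,  83.858, -12.337]), 'qvel': array([-0.022,  0.042,  0.067, -0.008, -0.055, -0.08 ]), 'joint_efforts': array([  0.003, -44.832, -23.146,   0.   ,   0.001,   0.   ]), 'position': array([ 0.14 , -0.532,  0.231]), 'tool_rot': array([[ 0.967,  0.255,  0.   ],
       [ 0.255, -0.967, -0.   ],
       [ 0.   ,  0.   , -1.   ]]), 'ft_force': array([-0.778, -0.22 , -0.063]), 'wrist_torque': array([-0.009, -0.057,  0.012]), 'gripper_force': 0.0, 'grip_width': 0.08551055477944618}
```

View pics/top1.png

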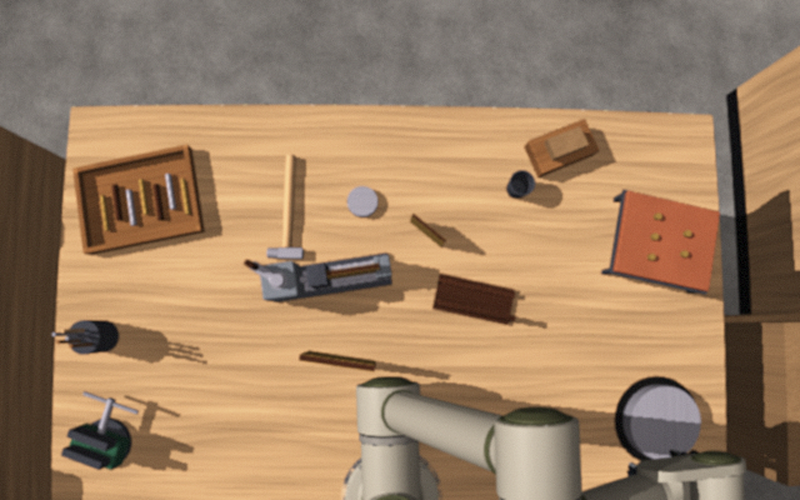

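View pics/scene1.png

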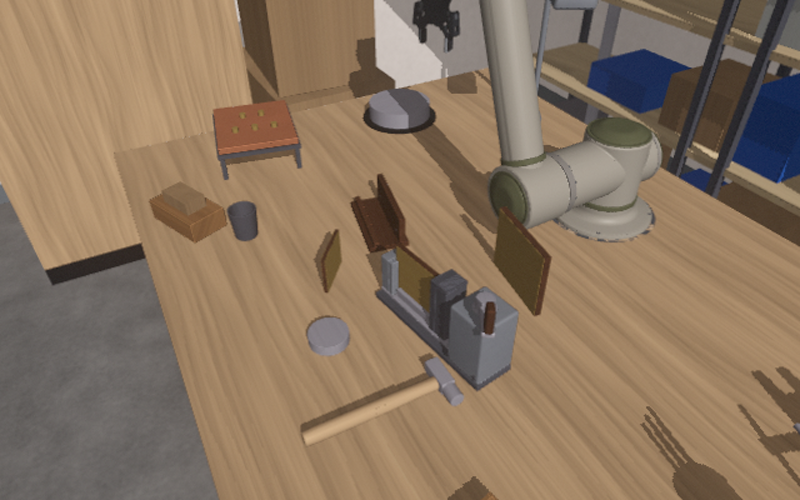

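The top view shows three plaque look-alikes: a large one at pixels (270,284), one in the grey clamp at (282,214), and a small one at (340,185). The one in the clamp is the middle-sized one and stands in the grey clamp, so it fits. The rest is at (377,240). I'll confirm the plaque in a crop and fit poses from depth.

```bash
python3 - <<'E'
from h import *
np.set_printoptions(precision=4,suppress=True)
p=env.get_image("top");save(p,"crop1.png",(190,150,430,310),3.3);W=cloud(p)
q=env.get_image("scene");Q=cloud(q)
A=np.concatenate([W.reshape(-1,3),Q.reshape(-1,3)])
A=A[~np.isnan(A[:,0])]
def box(lo,hi,name,A=A):
    lo=np.array(lo);hi=np.array(hi);m=((A>lo)&(A<hi)).all(1);P=A[m]
    if len(P)<5: print(name,len(P));return
    r=cv2.minAreaRect(P[:,:2].astype(np.float32)*1000);print(name,len(P),r,np.median(P,0))
for nm,B in(("top",W.reshape(-1,3)),("scene",Q.reshape(-1,3))):
    B=B[~np.isnan(B[:,0])]
    box((.4,.0,.015),(.6,.33,.25),nm+" clamp all",B)
    box((.4,.18,.135),(.62,.33,.146),nm+" housing",B)
    box((.4,.18,.19),(.65,.36,.215),nm+" grip top",B)
    box((.4,.18,.16),(.65,.36,.215),nm+" grip",B)
    box((.45,.02,.122),(.6,.21,.137),nm+" plaque top+hook",B)
    box((.45,-.01,.09),(.6,.04,.105),nm+" fixed jaw",B)
    box((.4,-.33,.006),(.6,-.05,.1),nm+" rest all",B)
    box((.4,-.33,.065),(.6,-.05,.09),nm+" board top",B)
    box((.4,-.33,.019),(.6,-.05,.03),nm+" strip top",B)
    for n,lo,hi in(("big",(.28,0,.02),(.4,.22,.2)),("small",(.6,-.15,.02),(.7,0,.12))):
        box(lo,hi,nm+n,B); m=((B>lo)&(B<hi)).all(1); print(B[m][:,2].max())
E
```

```text
top clamp all 2830 ((556.4558715820312, 162.92755126953125), (127.47461700439453, 308.2501220703125), 9.433465957641602) [0.5332 0.1905 0.122 ]
top housing 635 ((520.4398193359375, 238.09622192382812), (79.97389221191406, 119.58507537841797), 8.85374927520752) [0.5136 0.2421 0.1421]
top grip top 47 ((547.8926391601562, 307.3770751953125), (21.306346893310547, 13.672317504882812), 53.35527038574219) [0.5473 0.3064 0.204 ]
top grip 166 ((534.2848510742188, 277.7708435058594), (84.32555389404297, 29.462547302246094), 51.43769073486328) [0.5257 0.2655 0.1657]
top plaque top+hook 225 ((540.5401611328125, 112.11898040771484), (46.851375579833984, 162.61392211914062), 9.409212112426758) [0.5435 0.0998 0.1306]
top fixed jaw 174 ((554.9742431640625, 24.49993324279785), (47.756954193115234, 35.25341033935547), 8.539175987243652) [0.5528 0.0216 0.1006]
top rest all 2042 ((499.447509765625, -189.900390625), (275.58648681640625, 197.53115844726562), 89.2055892944336) [ 0.4854 -0.1966  0.0144]
top board top 321 ((455.6904296875, -192.39610290527344), (188.6061553955078, 14.409189224243164), 77.756
[... 1425 characters left out ...]
197.48223876953125, 91.5122299194336), 78.45226287841797) [ 0.476  -0.1787  0.0139]
scene board top 246 ((452.7508850097656, -189.50387573242188), (194.48623657226562, 14.789151191711426), 78.20033264160156) [ 0.4568 -0.1783  0.074 ]
scene strip top 243 ((480.3788146972656, -192.5022430419922), (194.46237182617188, 70.11615753173828), 78.12705993652344) [ 0.5023 -0.1823  0.0228]
scenebig 2914 ((312.892578125, 106.21575927734375), (218.37576293945312, 58.667503356933594), 81.56198120117188) [0.337  0.101  0.1161]
0.19979791537836866
scenesmall 418 ((643.0238037109375, -79.0428695678711), (104.85352325439453, 11.035588264465332), 50.70207214355469) [ 0.6485 -0.0671  0.0616]
0.08679980819060407
```

View pics/crop1.png

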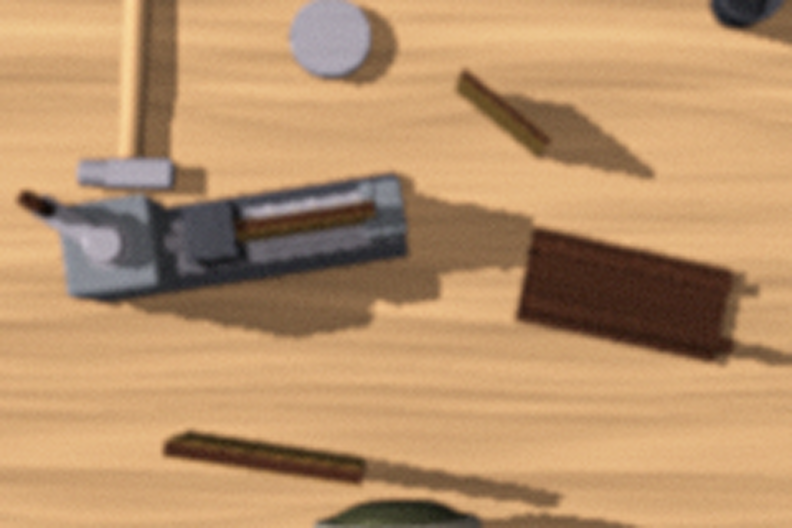

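The crop shows the brass plaque held in the clamp at crop (310,222), which is top-view pixel (284,217). It is about 130 mm long, against 100 mm for the small one and about 200 mm for the large one, so it's the one meant. From the fit, the clamp is turned about +9° with its crank axis at about (0.518, 0.257). The grip is at (0.547, 0.308), 59 mm from the axis, which agrees with the stated 60 mm. The rest is turned about -12°, with its origin at about (0.490, -0.198). Moving to the grip now.

servo_tool(deltas="1 25.3 -29.5 -4 0 0 0;1 25.3 -29.5 -4 0 0 0;1 25.3 -29.5 -4 0 0 0;1 25.3 -29.5 -4 0 0 0;1 25.3 -29.5 -4 0 0 0;1 25.3 -29.5 -4 0 0 0;1 25.3 -29.5 -4 0 0 0;1 25.3 -29.5 -4 0 0 0")

```text
time_s: 1.77
position: [0.2761, -0.2502, 0.2637]
tool_rot: [[0.967, 0.254, 0.0], [0.254, -0.967, -0.0], [0.0, 0.001, -1.0]]
ft_force: [0.2, 0.3, -0.5]
grip_width: 0.0849
gripper_force: 0.0
```

servo_tool(deltas="1 25.3 -29.5 0 0 0 0;1 25.3 -29.5 0 0 0 0;1 25.3 -29.5 0 0 0 0;1 25.3 -29.5 0 0 0 0;1 25.3 -29.5 0 0 0 0;1 25.3 -29.5 0 0 0 0;1 25.3 -29.5 0 0 0 0;1 25.3 -29.5 0 0 0 0")

```text
time_s: 2.43
position: [0.4117, 0.0299, 0.2636]
tool_rot: [[0.967, 0.255, 0.001], [0.255, -0.967, -0.0], [0.001, 0.0, -1.0]]
ft_force: [0.6, -1.3, 1.4]
grip_width: 0.0852
gripper_force: 0.0
```

servo_tool(deltas="1 25.3 -29.5 0 0 0 0;1 25.3 -29.5 0 0 0 0;1 25.3 -29.5 0 0 0 0;1 25.3 -29.5 0 0 0 0;1 25.3 -29.5 0 0 0 0;1 25.3 -29.5 0 0 0 0;1 25.3 -29.5 0 0 0 0;1 25.3 -29.5 0 0 0 0")

```text
time_s: 3.1
position: [0.5472, 0.3096, 0.2633]
tool_rot: [[0.967, 0.255, 0.0], [0.255, -0.967, -0.0], [0.0, 0.0, -1.0]]
ft_force: [0.5, -1.3, 0.3]
grip_width: 0.085
gripper_force: 0.0
```

servo_tool(deltas="1 0 0 0 0 0 -0.098;1 0 0 0 0 0 -0.098;1 0 0 0 0 0 -0.098;1 0 0 0 0 0 -0.098;1 0 0 0 0 0 -0.098;1 0 0 0 0 0 -0.098;1 0 0 0 0 0 -0.098;1 0 0 0 0 0 -0.098")

```text
time_s: 3.77
position: [0.5468, 0.3076, 0.2633]
tool_rot: [[0.5, 0.866, -0.0], [0.866, -0.5, -0.0], [-0.0, -0.0, -1.0]]
ft_force: [-0.6, 0.4, -1.4]
grip_width: 0.0854
gripper_force: 0.0
```

```bash
python3 - <<'E'
from h import *
np.set_printoptions(precision=4,suppress=True)
p=env.get_image("wrist");save(p,"w1.png");B=cloud(p).reshape(-1,3);B=B[~np.isnan(B[:,0])]
for lo,hi,n in(((.5,.27,.19),(.6,.36,.21),"grip"),((.4,.1,.136),(.62,.34,.1425),"housing"),((.4,.15,.144),(.6,.34,.19),"arm")):
    m=((B>np.array(lo))&(B<np.array(hi))).all(1)
    if m.sum()>5: print(n,m.sum(),cv2.minAreaRect(B[m][:,:2].astype(np.float32)*1000),np.median(B[m],0))
E
```

```text
grip 671 ((545.71875, 309.8586120605469), (23.608230590820312, 13.649909973144531), 59.87542724609375) [0.5469 0.3116 0.203 ]
housing 5281 ((520.7145385742188, 225.12109375), (78.7373275756836, 147.08602905273438), 8.447664260864258) [0.521  0.2363 0.1408]
arm 1878 ((527.772705078125, 282.47149658203125), (83.57936096191406, 50.98896408081055), 80.85437774658203) [0.5237 0.2698 0.1618]
```

View pics/w1.png

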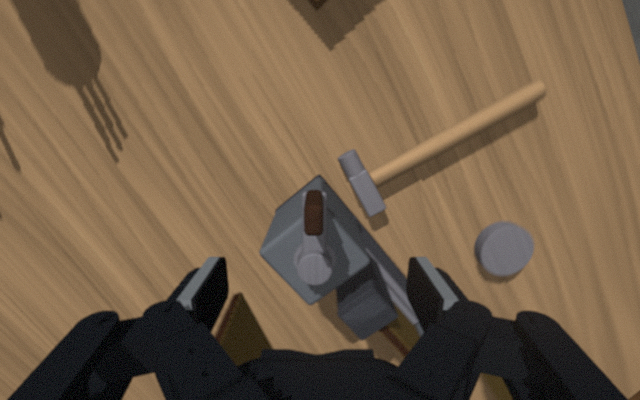

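The wrist view shows the grip at pixel (314,212). Its depth puts it at (0.5457, 0.3099) with the arm at 60°, so the axis is at (0.516, 0.258), matching the earlier fit.

servo_tool(deltas="1 1.4 -2.1 25 0 0 0;1 0 0 25 0 0 0;1 0 0 25 0 0 0;1 0 0 22 0 0 0;0 0 0 0 0 0 0;0 0 0 0 0 0 0;0 0 0 0 0 0 0;0 0 0 0 0 0 0", newtons=50)

```text
time_s: 4.48
position: [0.5465, 0.3101, 0.1682]
tool_rot: [[0.505, 0.863, 0.003], [0.863, -0.505, 0.001], [0.002, 0.002, -1.0]]
ft_force: [0.2, 0.2, -0.1]
grip_width: 0.0388
gripper_force: 0.0
```

servo_tool(deltas="0 0 0 0 0 0 0;0 0 0 0 0 0 0;0 0 0 0 0 0 0;0 0 0 0 0 0 0")

```text
time_s: 4.82
position: [0.5458, 0.3102, 0.1675]
tool_rot: [[0.505, 0.863, 0.001], [0.863, -0.505, 0.001], [0.002, 0.001, -1.0]]
ft_force: [-2.5, 0.5, 6.2]
grip_width: 0.0135
gripper_force: 50.3
```

servo_tool(deltas="0 -0.36 -6.59 0 0 0 -0.11;0 -0.36 -6.59 0 0 0 -0.11;0 -0.36 -6.59 0 0 0 -0.11;0 -0.36 -6.59 0 0 0 -0.11;0 -0.36 -6.59 0 0 0 -0.11;0 -0.36 -6.59 0 0 0 -0.11;0 -0.36 -6.59 0 0 0 -0.11;0 -0.36 -6.59 0 0 0 -0.11")

```text
time_s: 5.48
position: [0.4935, 0.3154, 0.1675]
tool_rot: [[-0.349, 0.937, -0.001], [0.937, 0.349, 0.002], [0.002, 0.0, -1.0]]
ft_force: [-8.6, 2.4, 9.5]
grip_width: 0.0133
gripper_force: 51.8
```

servo_tool(deltas="0 -0.36 -6.59 0 0 0 -0.11;0 -0.36 -6.59 0 0 0 -0.11;0 -0.36 -6.59 0 0 0 -0.11;0 -0.36 -6.59 0 0 0 -0.11;0 -0.36 -6.59 0 0 0 -0.11;0 -0.36 -6.59 0 0 0 -0.11;0 -0.36 -6.59 0 0 0 -0.11;0 0 0 0 0 0 0")

```text
time_s: 6.15
position: [0.4586, 0.2841, 0.1675]
tool_rot: [[-0.903, 0.429, -0.004], [0.429, 0.903, 0.001], [0.004, -0.001, -1.0]]
ft_force: [-15.0, 1.8, 11.5]
grip_width: 0.0134
gripper_force: 51.0
```

servo_tool(deltas="0.5 0 0 0 0 0 0;0.5 0 0 0 0 0 0;0.5 0 0 0 0 0 0;0.5 0 0 0 0 0 0;0.5 0 0 -20 0 0 0;0.5 0 0 -30 0 0 0;0.5 0 0 -20 0 0 0;0.5 0 0 0 0 0 0")

```text
time_s: 6.82
position: [0.463, 0.2847, 0.2404]
tool_rot: [[-0.9, 0.435, 0.007], [0.435, 0.901, 0.002], [-0.006, 0.005, -1.0]]
ft_force: [-0.5, 0.5, 0.9]
grip_width: 0.0424
gripper_force: 0.0
```

servo_tool(deltas="0.5 0 0 0 0 0 0.121;0.5 0 0 0 0 0 0.121;0.5 0 0 0 0 0 0.121;0.5 0 0 0 0 0 0.121;0.5 0 0 0 0 0 0.121;0.5 0 0 0 0 0 0.121;0.5 0 0 0 0 0 0.121;0.5 0 0 0 0 0 0.121")

```text
time_s: 7.48
position: [0.4614, 0.2841, 0.2355]
tool_rot: [[-0.146, 0.989, -0.001], [0.989, 0.146, -0.0], [-0.0, -0.001, -1.0]]
ft_force: [0.1, -0.8, 0.1]
grip_width: 0.0428
gripper_force: 0.0
```

servo_tool(deltas="0.5 0 0 0 0 0 0.121;0.5 0 0 0 0 0 0.121;0.5 0 0 0 0 0 0.121;0.5 0 0 0 0 0 0.121;0.5 0 0 0 0 0 0.121;0.5 0 0 0 0 0 0.121;0.5 0 0 0 0 0 0.121;0.5 0 0 0 0 0 0.121")

```text
time_s: 8.15
position: [0.4614, 0.2841, 0.2355]
tool_rot: [[0.732, 0.681, -0.001], [0.681, -0.732, -0.0], [-0.001, -0.0, -1.0]]
ft_force: [-0.6, 0.4, -0.5]
grip_width: 0.043
gripper_force: 0.0
```

servo_tool(deltas="0.5 0 0 0 0 0 0.121;0.5 0 0 0 0 0 0.121;0.5 0 0 0 0 0 0.121;0.5 0 0 0 0 0 0.121;0.5 0 0 0 0 0 0.121;0.5 0 0 0 0 0 0.121;0.5 0 0 0 0 0 0.121;0.5 0 0 0 0 0 0.121")

```text
time_s: 8.82
position: [0.4614, 0.2841, 0.2355]
tool_rot: [[0.976, -0.217, -0.001], [-0.217, -0.976, -0.0], [-0.001, 0.001, -1.0]]
ft_force: [-0.2, -0.1, -0.6]
grip_width: 0.0428
gripper_force: 0.0
```

```bash
python3 - <<'E'
from h import *
np.set_printoptions(precision=4,suppress=True)
o=env.observe();print(o["q"],o["position"],o["tool_rot"][:,0])
p=env.get_image("wrist");B=cloud(p).reshape(-1,3);B=B[~np.isnan(B[:,0])]
m=((B>np.array((.42,.2,.19)))&(B<np.array((.6,.36,.21)))).all(1)
print(m.sum(),cv2.minAreaRect(B[m][:,:2].astype(np.float32)*1000),np.median(B[m],0))
E
```

```text
[ 19.0995  20.843   75.1537  -0.0071  84.0656 121.6122] [0.4614 0.2841 0.2355] [ 0.9763 -0.2166 -0.0009]
880 ((461.2388000488281, 283.28607177734375), (14.035268783569336, 23.73610496520996), 64.3210678100586) [0.4636 0.2828 0.2031]
```

servo_tool(deltas="0.5 0 0.8 0 0 0 0.109;0.5 0 0 24 0 0 0.109;0.5 0 0 24 0 0 0;0.5 0 0 20.5 0 0 0;0 0 0 0 0 0 0;0 0 0 0 0 0 0;0 0 0 0 0 0 0;0 0 0 0 0 0 0")

```text
time_s: 9.53
position: [0.4611, 0.2828, 0.1682]
tool_rot: [[0.909, -0.417, -0.001], [-0.417, -0.909, -0.001], [0.0, 0.001, -1.0]]
ft_force: [-0.5, -4.8, -6.4]
grip_width: 0.0139
gripper_force: 48.6
```

servo_tool(deltas="0 0.36 6.59 0 0 0 -0.11;0 0.36 6.59 0 0 0 -0.11;0 0.36 6.59 0 0 0 -0.11;0 0.36 6.59 0 0 0 -0.11;0 0.36 6.59 0 0 0 -0.11;0 0.36 6.59 0 0 0 -0.11;0 0.36 6.59 0 0 0 -0.11;0 0.36 6.59 0 0 0 -0.11")

```text
time_s: 10.2
position: [0.461, 0.232, 0.1682]
tool_rot: [[0.898, 0.44, -0.001], [0.44, -0.898, 0.0], [-0.001, -0.001, -1.0]]
ft_force: [-3.5, -0.9, -6.2]
grip_width: 0.0134
gripper_force: 48.5
```

Tracking well, with the implied centre at (0.515, 0.258). Continuing.

servo_tool(deltas="0 0.36 6.59 0 0 0 -0.11;0 0.36 6.59 0 0 0 -0.11;0 0.36 6.59 0 0 0 -0.11;0 0.36 6.59 0 0 0 -0.11;0 0.36 6.59 0 0 0 -0.11;0 0.36 6.59 0 0 0 -0.11;0 0.36 6.59 0 0 0 -0.11;0 0.36 6.59 0 0 0 -0.11")

```text
time_s: 10.87
position: [0.5003, 0.2, 0.1682]
tool_rot: [[0.232, 0.973, -0.003], [0.973, -0.232, -0.0], [-0.001, -0.003, -1.0]]
ft_force: [-6.6, 0.4, -3.5]
grip_width: 0.013
gripper_force: 48.9
```

servo_tool(deltas="0 0.36 6.59 0 0 0 -0.11;0 0.36 6.59 0 0 0 -0.11;0 0.36 6.59 0 0 0 -0.11;0 0.36 6.59 0 0 0 -0.11;0 0.36 6.59 0 0 0 -0.11;0 0.36 6.59 0 0 0 -0.11;0 0.36 6.59 0 0 0 -0.11;0 0.36 6.59 0 0 0 -0.11")

```text
time_s: 11.53
position: [0.5497, 0.2103, 0.1682]
tool_rot: [[-0.602, 0.798, -0.005], [0.798, 0.602, -0.001], [0.002, -0.004, -1.0]]
ft_force: [-10.4, -2.3, -2.1]
grip_width: 0.0131
gripper_force: 49.4
```

servo_tool(deltas="0 -0.9 8.2 0 0 0 -0.11;0 0.36 6.59 0 0 0 -0.11;0 0.36 6.59 0 0 0 -0.11;0 0.36 6.59 0 0 0 -0.11;0 0.36 6.59 0 0 0 -0.11;0 0.36 6.59 0 0 0 -0.11;0 0.36 6.59 0 0 0 -0.11;0 0.36 6.59 0 0 0 -0.11")

```text
time_s: 12.2
position: [0.5732, 0.2551, 0.168]
tool_rot: [[-0.999, 0.044, -0.011], [0.044, 0.999, -0.003], [0.011, -0.003, -1.0]]
ft_force: [-26.4, -6.9, 4.2]
grip_width: 0.0133
gripper_force: 50.3
```

servo_tool(deltas="0 0.36 6.59 0 0 0 -0.11;0 0.36 6.59 0 0 0 -0.11;0 0.36 6.59 0 0 0 -0.11;0 0.36 6.59 0 0 0 -0.11;0 0.36 6.59 0 0 0 -0.11;0 0.36 6.59 0 0 0 -0.11;0 0.36 6.59 0 0 0 -0.11;0 0.36 6.59 0 0 0 -0.11")

```text
time_s: 12.87
position: [0.5542, 0.3007, 0.168]
tool_rot: [[-0.672, -0.741, -0.01], [-0.74, 0.672, -0.006], [0.011, 0.004, -1.0]]
ft_force: [-23.1, -14.6, 3.0]
grip_width: 0.0137
gripper_force: 50.7
```

```bash
python3 -c "
from h import *
o=env.observe();print(o['q'],o['position'],o['ft_force'],o['wrist_torque'])"
```

```text
[  17.80030103   32.89709646   65.9219656    -0.13931861   81.83581443
 -119.95585495] [0.55424081 0.30070733 0.16802714] [-23.14513947 -14.61187552   2.99307348] [-2.3508687   2.78433922 -0.55086665]
```

servo_tool(deltas="0 1.8 6.4 0 0 0 -0.107;0 1.8 6.4 0 0 0 -0.107;0 0.34 6.4 0 0 0 -0.107;0 0.34 6.4 0 0 0 -0.107;0 0.34 6.4 0 0 0 -0.107;0 0.34 6.4 0 0 0 -0.107;0 0.34 6.4 0 0 0 -0.107;0 0 0 0 0 0 0")

```text
time_s: 13.53
position: [0.5135, 0.3164, 0.1682]
tool_rot: [[0.014, -1.0, -0.003], [-1.0, -0.014, -0.0], [0.0, 0.003, -1.0]]
ft_force: [-6.5, 0.6, -5.4]
grip_width: 0.0134
gripper_force: 49.4
```

```bash
python3 -c "
from h import *
o=env.observe();print(o['q'],o['position'],o['ft_force'],o['wrist_torque'])"
```

```text
[ 2.03887485e+01  2.99803932e+01  7.12958312e+01  3.04547836e-02
  7.88816302e+01 -1.60397987e+02] [0.51352504 0.31636008 0.1682283 ] [-6.54131291  0.59743471 -5.38276502] [-0.20228513  0.66605848 -0.22409275]
```

servo_tool(deltas="0.5 0 0 0 0 0 0;0.5 0 0 0 0 0 0;0.5 0 0 0 0 0 0;0.5 0 0 0 0 0 0;0.5 0 0 -30 0 0 0;0.5 0 0 -40 0 0 0;0.5 0 0 -20 0 0 0;0.5 0 0 0 0 0 0")

```text
time_s: 14.2
position: [0.5173, 0.3166, 0.2635]
tool_rot: [[0.006, -1.0, 0.01], [-1.0, -0.006, 0.004], [-0.004, -0.01, -1.0]]
ft_force: [-0.7, 0.7, -0.1]
grip_width: 0.0427
gripper_force: 0.0
```

```bash
python3 - <<'E'
from h import *
np.set_printoptions(precision=4,suppress=True)
def clouds(c):
    B=cloud(env.get_image(c)).reshape(-1,3);return B[~np.isnan(B[:,0])]
for c in("wrist","top"):
    B=clouds(c)
    for n,lo,hi in(("grip",(.42,.2,.19),(.6,.36,.21)),("ptop",(.5,.0,.125),(.6,.165,.133)),("hook/housing",(.42,.1,.137),(.6,.34,.1425))):
        m=((B>np.array(lo))&(B<np.array(hi))).all(1)
        if m.sum()>4: print(c,n,m.sum(),cv2.minAreaRect(B[m][:,:2].astype(np.float32)*1000),np.median(B[m],0))
E
```

```text
wrist grip 673 ((513.8876342773438, 317.3822326660156), (13.7866849899292, 23.953596115112305), 0.5561766624450684) [0.5141 0.315  0.2032]
wrist ptop 124 ((530.8946533203125, 160.010498046875), (5.545838832855225, 12.767650604248047), 89.6166763305664) [0.5309 0.1603 0.1293]
wrist hook/housing 8789 ((518.552001953125, 235.1616973876953), (78.749755859375, 125.48148345947266), 9.298973083496094) [0.5222 0.2281 0.1409]
top grip 11 ((517.45751953125, 306.00677490234375), (10.70210075378418, 3.594468355178833), 13.228933334350586) [0.5178 0.3062 0.2047]
top ptop 166 ((543.8076171875, 95.20147705078125), (12.36029052734375, 128.0441436767578), 9.153864860534668) [0.5437 0.0972 0.1301]
top hook/housing 496 ((525.9788818359375, 208.28125), (80.37528991699219, 176.85977172851562), 9.834614753723145) [0.5254 0.2292 0.1406]
```

The crank is at about 7.70 rad: the grip rectangle reads 90.5° in world, so 441° about the clamp. The hook is open. The plaque hasn't moved, with its top centre at (0.543, 0.096). Going to it.

servo_tool(deltas="0.6 36.7 -4.3 0 0 0 0;0.6 36.7 -4.3 0 0 0 0;0.6 36.7 -4.3 0 0 0 0;0.6 36.7 -4.3 0 0 0 0;0.6 36.7 -4.3 0 0 0 0;0.6 36.7 -4.3 0 0 0 0;0.6 0 0 0 0 0 0.12;0.6 0 0 0 0 0 0.12")

```text
time_s: 14.97
position: [0.5175, 0.1735, 0.2563]
tool_rot: [[-0.359, -0.933, 0.01], [-0.932, 0.357, -0.057], [0.05, -0.03, -0.998]]
ft_force: [-0.2, -0.0, -0.2]
grip_width: 0.0513
gripper_force: 0.0
```

servo_tool(deltas="0.6 0 0 0 0 0 0.12;0.6 0 0 0 0 0 0.12;0.6 0 0 0 0 0 0.12;0.6 0 0 0 0 0 0.12;0.6 0 0 0 0 0 0.12;0.6 0 0 0 0 0 0.12;0.6 0 0 0 0 0 0.12;0.6 0 0 0 0 0 0.12")

```text
time_s: 15.63
position: [0.5175, 0.1743, 0.2561]
tool_rot: [[-0.97, -0.243, 0.01], [-0.243, 0.968, -0.057], [0.004, -0.058, -0.998]]
ft_force: [-0.3, 0.2, 0.1]
grip_width: 0.0511
gripper_force: 0.0
```

servo_tool(deltas="0.6 0 0 0 0 0 0.12;0.6 0 0 0 0 0 0.12;0.6 0 0 0 0 0 0.12;0.6 0 0 0 0 0 0.12;0.6 0 0 0 0 0 0.12;0.6 0 0 0 0 0 0.12;0.6 0 0 0 0 0 0.12;0.6 0 0 0 0 0 0.12")

```text
time_s: 16.3
position: [0.5175, 0.1743, 0.2561]
tool_rot: [[-0.755, 0.656, 0.01], [0.654, 0.754, -0.057], [-0.045, -0.037, -0.998]]
ft_force: [0.2, -0.3, 0.0]
grip_width: 0.0512
gripper_force: 0.0
```

servo_tool(deltas="0.6 0 0 0 0 0 0.12;0.6 0 0 0 0 0 0.12;0.6 0 0 0 0 0 0.12;0.6 0 0 0 0 0 0.12;0.6 0 0 0 0 0 0.12;0.6 0 0 0 0 0 0.12;0.6 0 0 0 0 0 0.11;0.6 0 0 0 0 0 0")

```text
time_s: 16.97
position: [0.5176, 0.1743, 0.2562]
tool_rot: [[-0.028, 1.0, 0.01], [0.998, 0.028, -0.057], [-0.057, 0.008, -0.998]]
ft_force: [0.3, 0.2, -0.1]
grip_width: 0.0513
gripper_force: 0.0
```

```bash
python3 - <<'E'
from h import *
np.set_printoptions(precision=4,suppress=True)
o=env.observe();print(o["q"],o["position"],o["tool_rot"][:,0])
B=cloud(env.get_image("wrist")).reshape(-1,3);B=B[~np.isnan(B[:,0])]
for lo,hi in(((.5,.0,.124),(.6,.165,.134)),((.5,.0,.124),(.6,.155,.134))):
    m=((B>np.array(lo))&(B<np.array(hi))).all(1);P=B[m][:,:2]
    print(m.sum(),cv2.minAreaRect(P.astype(np.float32)*1000),np.median(B[m],0),cv2.fitLine(P.astype(np.float32),cv2.DIST_HUBER,0,.01,.01).ravel())
E
```

```text
[ 7.7876 20.7405 71.9089 -3.32   87.2305  6.3255] [0.5176 0.1743 0.2562] [-0.028   0.998  -0.0573]
1394 ((540.9163818359375, 98.3604507446289), (12.509324073791504, 129.7364501953125), 8.691323280334473) [0.5399 0.1069 0.1296] [ 0.1512 -0.9885  0.54    0.1041]
1274 ((541.4323120117188, 95.00872039794922), (12.447301864624023, 122.95846557617188), 8.60840892791748) [0.5407 0.1016 0.1296] [ 0.1505 -0.9886  0.5408  0.0989]
```

```bash
cat > g.py <<'E'
from h import *
from scipy.spatial.transform import Rotation as R
def go(pos,Rt):
    o=env.observe();C=np.array(o["tool_rot"]);p=np.array(o["position"])
    rv=R.from_matrix(C.T@Rt).as_rotvec()
    print("shift in current tool mm",np.round(C.T@(pos-p)*1000,1),"turn",np.round(rv,3),"shift in target axes",np.round(Rt.T@(pos-p)*1000,1))
def down(yaw):
    a=np.radians(yaw);return np.array([[np.cos(a),np.sin(a),0],[np.sin(a),-np.cos(a),0],[0,0,-1]])
E
python3 -c "
from g import *
go(np.array([.5412,.097,.2]),down(98.7))"
```

```text
shift in current tool mm [-74.8  20.4  61. ] turn [ 0.005  0.058 -0.118] shift in target axes [-80.1  11.6  56.4]
```

servo_tool(deltas="0.6 0 0 0 0.0025 0.029 -0.059;0.6 0 0 0 0.0025 0.029 -0.059;0.6 -26.7 3.9 0 0 0 0;0.6 -26.7 3.9 0 0 0 0;0.6 -26.7 3.8 20 0 0 0;0.6 0 0 36 0 0 0;0.6 0 0 0 0 0 0")

```text
time_s: 17.6
position: [0.539, 0.0959, 0.1956]
tool_rot: [[-0.151, 0.989, -0.009], [0.989, 0.151, 0.001], [0.002, -0.009, -1.0]]
ft_force: [-1.5, 0.5, -2.2]
grip_width: 0.0513
gripper_force: 0.0
```

```bash
python3 - <<'E'
from g import *
np.set_printoptions(precision=4,suppress=True)
B=cloud(env.get_image("wrist")).reshape(-1,3);B=B[~np.isnan(B[:,0])]
lo,hi=(.5,.0,.124),(.6,.165,.134)
m=((B>np.array(lo))&(B<np.array(hi))).all(1);P=B[m][:,:2]
print(m.sum(),cv2.minAreaRect(P.astype(np.float32)*1000),np.median(B[m],0))
go(np.array([.5412,.097,.1]),down(98.7))
E
```

```text
2906 ((541.0435791015625, 97.6128921508789), (11.803911209106445, 130.40765380859375), 9.314409255981445) [0.54   0.1056 0.1297]
shift in current tool mm [-0.1  1.8 98.8] turn [-0.005 -0.002  0.   ] shift in target axes [ 0.1  1.3 98.8]
```

servo_tool(deltas="0.6 0.5 1.4 25 -0.004 0 0;0.6 0 0 25 0 0 0;0.6 0 0 25 0 0 0;0.6 0 0 23 0 0 0;0.6 0 0 0 0 0 0;0 0 0 0 0 0 0;0 0 0 0 0 0 0;0 0 0 0 0 0 0", newtons=40)

```text
time_s: 18.32
position: [0.5443, 0.0981, 0.1057]
tool_rot: [[-0.151, 0.989, 0.01], [0.989, 0.151, 0.001], [-0.0, 0.01, -1.0]]
ft_force: [-0.4, -0.2, 0.2]
grip_width: 0.0156
gripper_force: 0.0
```

servo_tool(deltas="0 0 0 0 0 0 0;0 0 0 0 0 0 0;0 0 0 0 0 0 0;0 0 0 0 0 0 0")

```text
time_s: 18.65
position: [0.5432, 0.0979, 0.1057]
tool_rot: [[-0.15, 0.989, 0.007], [0.989, 0.15, 0.001], [-0.0, 0.007, -1.0]]
ft_force: [-4.3, 0.0, 9.1]
grip_width: 0.0115
gripper_force: 38.8
```

servo_tool(deltas="0 0 0 0 0 0 0;0 0 0 -10 0 0 0;0 0 0 -15 0 0 0;0 0 0 -20 0 0 0;0 0 0 -20 0 0 0;0 0 0 -20 0 0 0;0 0 0 -20 0 0 0;0 0 0 -20 0 0 0", newtons=60)

```text
time_s: 19.32
position: [0.5424, 0.0978, 0.2309]
tool_rot: [[-0.15, 0.989, 0.007], [0.989, 0.15, 0.001], [-0.0, 0.007, -1.0]]
ft_force: [0.4, -0.1, -2.1]
grip_width: 0.0107
gripper_force: 58.5
```

```bash
python3 - <<'E'
from g import *
np.set_printoptions(precision=4,suppress=True)
o=env.observe();print(o["position"],o["grip_width"],o["ft_force"])
p=env.get_image("scene");save(p,"s2.png",(180,80,460,310),2.6);Q=cloud(p).reshape(-1,3)
B=cloud(env.get_image("wrist")).reshape(-1,3);T=cloud(env.get_image("top")).reshape(-1,3)
for n,B in(("scene",Q),("wrist",B),("top",T)):
    B=B[~np.isnan(B[:,0])]
    for k,lo,hi in(("board",(.4,-.33,.07),(.6,-.05,.085)),("strip",(.47,-.33,.0195),(.6,-.05,.028))):
        m=((B>np.array(lo))&(B<np.array(hi))).all(1)
        if m.sum()>9:print(n,k,m.sum(),cv2.minAreaRect(B[m][:,:2].astype(np.float32)*1000))
    C=np.array(o["tool_rot"]);L=(B-o["position"])@C
    m=(abs(L[:,0])<75)&(abs(L[:,0])<.075)&(abs(L[:,1])<.012)&(L[:,2]>.01)&(L[:,2]<.12)
    if m.sum()>9: print(n,"plaque in tool frame min/max (1-99%)",np.percentile(L[m],[1,50,99],axis=0)*1000)
E
```

```text
[0.5424 0.0978 0.2309] 0.010730897486928992 [ 0.3513 -0.0847 -2.1189]
scene board 144 ((449.7726745605469, -204.09295654296875), (158.76551818847656, 14.477865219116211), 77.45700073242188)
scene strip 176 ((486.6978759765625, -195.9490203857422), (187.66604614257812, 57.1104621887207), 78.44569396972656)
scene plaque in tool frame min/max (1-99%) [[-60.5652  -5.2831  10.6333]
 [ 13.2115   4.7511  47.0938]
 [ 67.7634   7.1652  85.9165]]
wrist plaque in tool frame min/max (1-99%) [[64.1632 -4.2363 14.4015]
 [65.2202  1.2908 37.2768]
 [65.3249  6.9724 68.9788]]
top board 315 ((455.7237854003906, -192.4611053466797), (188.5580596923828, 14.836280822753906), 77.68927764892578)
top strip 218 ((503.5304260253906, -198.3998260498047), (195.26742553710938, 64.75308990478516), 89.05380249023438)
```

View pics/s2.png

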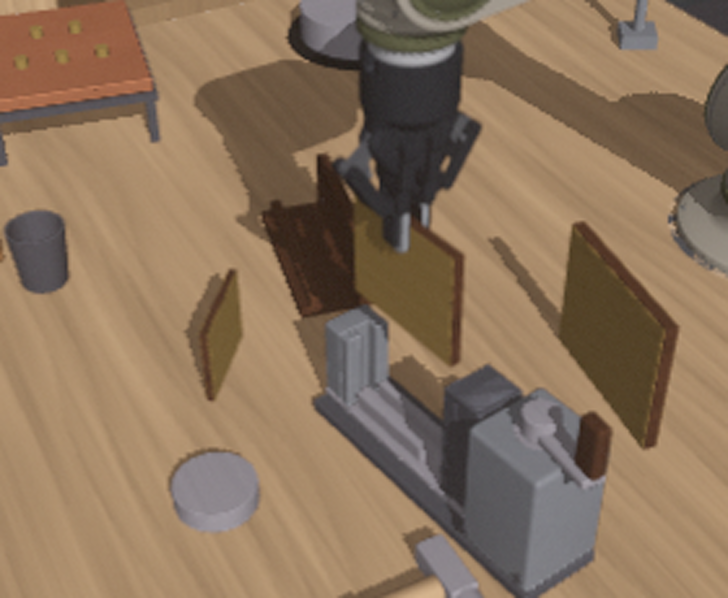

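The plaque is lifted clear, with its lower edge about 86 mm below the TCP. The clamp is open and the crank arm points away from the plaque. The rest is visible at crop (310,240).

```bash
python3 -c "
from g import *
go(np.array([.4655,-.193,.231]),down(98.7))"
```

```text
shift in current tool mm [-275.9 -120.1   -1.9] turn [ 0.01   0.    -0.001] shift in target axes [-275.7 -120.5   -0.8]
```

servo_tool(deltas="0 -15 -6.5 0 0 0 0;0 -27.6 -12 0 0 0 0;0 -34.5 -15 0 0 0 0;0 -34.5 -15 0 0 0 0;0 -34.5 -15 0 0 0 0;0 -34.5 -15 0 0 0 0;0 -34.5 -15 0 0 0 0;0 -34.5 -15 0 0 0 0")

```text
time_s: 20.13
position: [0.4713, -0.1666, 0.2266]
tool_rot: [[-0.15, 0.989, 0.004], [0.989, 0.15, 0.002], [0.002, 0.005, -1.0]]
ft_force: [1.5, 0.2, -3.9]
grip_width: 0.0108
gripper_force: 58.8
```

servo_tool(deltas="0 -20 -9 0 0 0 0;0 -6.5 -3 0 0 0 0.06;0 0 0 0 0 0 0.1;0 0 0 0 0 0 0.1;0 0 0 0 0 0 0.1;0 0 0 0 -0.06 0 0;0 0 0 0 -0.06 0 0;0 0 0 0 -0.06 0 0")

```text
time_s: 20.8
position: [0.4643, -0.1929, 0.2265]
tool_rot: [[0.208, 0.961, 0.182], [0.978, -0.205, -0.035], [0.003, 0.185, -0.983]]
ft_force: [0.5, 0.4, -3.5]
grip_width: 0.0107
gripper_force: 58.8
```

servo_tool(deltas="0 0 0 0 -0.06 0 0;0 0 0 0 -0.06 0 0;0 0 0 0 -0.06 0 0;0 0 0 0 -0.06 0 0;0 0 0 0 0 0 0;0 0 0 0 0 0 0")

```text
time_s: 21.3
position: [0.4639, -0.193, 0.2269]
tool_rot: [[0.209, 0.892, 0.402], [0.978, -0.192, -0.083], [0.003, 0.41, -0.912]]
ft_force: [-0.1, -0.9, -2.7]
grip_width: 0.011
gripper_force: 58.9
```

```bash
python3 - <<'E'
from g import *
np.set_printoptions(precision=4,suppress=True)
o=env.observe();print(o["position"],o["tool_rot"],o["grip_width"],o["ft_force"])
im={c:env.get_image(c) for c in("wrist","scene","top")}
save(im["wrist"],"w2.png")
for c in im:
    B=cloud(im[c]).reshape(-1,3);B=B[~np.isnan(B[:,0])]
    for k,lo,hi in(("board",(.4,-.33,.07),(.5,-.05,.08)),("strip",(.49,-.33,.0205),(.6,-.05,.027))):
        m=((B>np.array(lo))&(B<np.array(hi))).all(1)
        if m.sum()>9:print(c,k,m.sum(),cv2.minAreaRect(B[m][:,:2].astype(np.float32)*1000))
    L=(B-o["position"])@np.array(o["tool_rot"])
    m=(abs(L[:,0])<.075)&(abs(L[:,1])<.012)&(L[:,2]>.01)&(L[:,2]<.1)
    if m.sum()>9: print(c,"plaque tool frame",m.sum(),np.percentile(L[m],[1,50,99],axis=0)*1000)
E
```

```text
[ 0.4639 -0.193   0.2269] [[ 0.2088  0.8917  0.4015]
 [ 0.9779 -0.1918 -0.0826]
 [ 0.0034  0.4099 -0.9121]] 0.010971544985292602 [-0.1348 -0.8849 -2.7131]
wrist board 3198 ((453.19842529296875, -191.56175231933594), (190.54061889648438, 14.881620407104492), 78.25929260253906)
wrist strip 1656 ((509.2471008300781, -202.84803771972656), (189.0315704345703, 12.72847843170166), 78.2416000366211)
wrist plaque tool frame 114 [[64.6327 -6.0056 10.3373]
 [65.7125 -0.1346 30.678 ]
 [65.9159  5.3811 77.562 ]]
scene board 189 ((454.86590576171875, -178.054931640625), (171.9457244873047, 15.17065715789795), 78.0999526977539)
scene strip 147 ((508.4873046875, -199.72109985351562), (189.16769409179688, 12.507080078125), 78.2862777709961)
scene plaque tool frame 646 [[-61.4729  -6.8191  10.8356]
 [ 19.805    4.1512  47.503 ]
 [ 69.7979   6.5339  85.1197]]
top board 178 ((455.86798095703125, -192.35391235351562), (187.47373962402344, 14.346673011779785), 77.8997573852539)
top strip 47 ((514.3118286132812, -204.56546020507812), (187.22244262695312, 24.9610652923584), 83.25312805175781)
top plaque tool frame 329 [[-62.6663   2.0403  10.7138]
 [ 18.9729   9.6154  47.9882]
 [ 64.0149  11.5738  86.2711]]
```

View pics/w2.png

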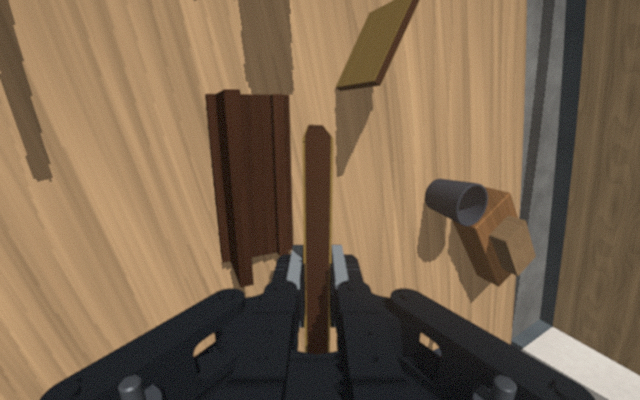

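The wrist view shows the rest at pixels (215–290, 95–280), board left and strip right. The plaque is held symmetrically above it and tilted. Board to strip measures 57 mm, as it must. The rest's origin is (0.4894, -0.199), and the final TCP should be about (0.460, -0.193, 0.0925). Descending.

servo_tool(deltas="0 -0.2 -10.5 21.6 0 0 0;0 -0.2 -10.5 21.6 0 0 0;0 -0.2 -10.5 21.6 0 0 0;0 -0.2 -10.5 21.6 0 0 0;0 -0.2 -6 13 0 0 0;0 -0.2 -4 8.6 0 0 0;0 0 0 0 0 0 0;0 0 0 0 0 0 0")

```text
time_s: 22.12
position: [0.4622, -0.1937, 0.1078]
tool_rot: [[0.208, 0.891, 0.404], [0.978, -0.191, -0.083], [0.003, 0.412, -0.911]]
ft_force: [-0.1, 1.0, -2.2]
grip_width: 0.011
gripper_force: 59.0
```

```bash
python3 - <<'E'
from g import *
np.set_printoptions(precision=4,suppress=True)
o=env.observe();P=o["position"];C=np.array(o["tool_rot"]);print(P,o["ft_force"],np.arccos(-C[2,2]))
a=np.radians(-11.75);x=np.array([np.cos(a),np.sin(a),0]);O=np.array([.4894,-.199,0])
f=P+.0855*C[:,2];fr=f-.006*C[:,1];print("underside local x",(f-O)@x*1000,"y",(f-O)@np.array([-x[1],x[0],0])*1000,"z",f[2]*1000,"rear corner",(fr-O)@x*1000,fr[2]*1000)
s=(.076-fr[2])/-C[2,2];print("gap at board top",((fr-s*C[:,2]-O)@x+.030)*1000)
go(np.array([.4601,-.1929,.0925]),C)
E
```

```text
[ 0.4622 -0.1937  0.1078] [-0.1368  1.0271 -2.243 ] 0.4249331965913219
underside local x 7.585387765846487 y -0.316136477772993 z 29.89694253991021 rear corner 2.1190488964636796 27.42344413442475
gap at board top 10.138075874002748
shift in current tool mm [ 0.3 -8.4 13. ] turn [0. 0. 0.] shift in target axes [ 0.3 -8.4 13. ]
```

servo_tool(deltas="0 0 -3.5 2.5 0 0 0;0 0 -1.6 3.5 0 0 0;0 0 -1.4 3 0 0 0;0 0 -1 2 0 0 0;0 0 0 0 0 0 0;0 0 0 0 0 0 0;0 0 0 0 0 0 0")

```text
time_s: 22.7
position: [0.4597, -0.1932, 0.095]
tool_rot: [[0.208, 0.89, 0.405], [0.978, -0.191, -0.084], [0.002, 0.413, -0.911]]
ft_force: [0.1, 0.5, -2.4]
grip_width: 0.0108
gripper_force: 58.9
```

servo_tool(deltas="0 0 -0.4 0.9 0 0 0;0 0 0 0 0 0 0;0 0 0 0 0 0 0")

```text
time_s: 22.95
position: [0.4596, -0.1931, 0.0939]
tool_rot: [[0.208, 0.891, 0.404], [0.978, -0.191, -0.084], [0.002, 0.413, -0.911]]
ft_force: [1.0, 0.3, -3.0]
grip_width: 0.0109
gripper_force: 58.9
```

servo_tool(deltas="0 0 -0.4 0.9 0 0 0;0 0 0 0 0 0 0;0 0 0 0 0 0 0")

```text
time_s: 23.2
position: [0.4597, -0.1931, 0.0931]
tool_rot: [[0.208, 0.89, 0.405], [0.978, -0.191, -0.084], [0.002, 0.413, -0.911]]
ft_force: [-1.8, 1.0, 1.8]
grip_width: 0.0111
gripper_force: 59.5
```

Contact is made: the vertical force went from -3 to +2 N. Opening slightly, then withdrawing along the tool axis.

servo_tool(deltas="0.2 0 0 0 0 0 0;0.22 0 0 0 0 0 0;0.25 0 0 0 0 0 0;0.25 0 0 0 0 0 0;0.25 0 0 0 0 0 0;0.25 0 0 0 0 0 0")

```text
time_s: 23.7
position: [0.4597, -0.1932, 0.0929]
tool_rot: [[0.208, 0.89, 0.405], [0.978, -0.191, -0.084], [0.002, 0.413, -0.911]]
ft_force: [0.0, 0.3, -0.0]
grip_width: 0.0212
gripper_force: 0.0
```

servo_tool(deltas="0.25 0 1 -4 0 0 0;0.25 0 0 -8 0 0 0;0.25 0 0 -12 0 0 0;0.25 0 0 -20 0 0 0;0.25 0 0 -30 0 0 0;0.25 0 0 -30 0 0 0;0.25 0 0 -30 0 0 0;0.25 0 0 0 0 0 0")

```text
time_s: 24.37
position: [0.4059, -0.1827, 0.2205]
tool_rot: [[0.209, 0.888, 0.409], [0.978, -0.188, -0.09], [-0.003, 0.419, -0.908]]
ft_force: [0.4, -0.3, 1.1]
grip_width: 0.0214
gripper_force: 0.0
```

```bash
python3 - <<'E'
from g import *
np.set_printoptions(precision=4,suppress=True)
o=env.observe();print(o["position"],o["ft_force"],o["time_s"])
p=env.get_image("scene");save(p,"s3.png",(220,80,440,310),2.6)
a=np.radians(-11.75);Rr=np.array([[np.cos(a),-np.sin(a),0],[np.sin(a),np.cos(a),0],[0,0,1]]);O=np.array([.4894,-.199,0])
for c,p in(("scene",p),("wrist",env.get_image("wrist"))):
    B=cloud(p).reshape(-1,3);B=B[~np.isnan(B[:,0])];L=(B-O)@Rr
    m=(abs(L[:,1])<.1)&(abs(L[:,0])<.07)&(L[:,2]>.088)&(L[:,2]<.135);P=L[m]
    if m.sum()>9: print(c,"above board",m.sum(),np.percentile(P,[1,50,99],axis=0)*1000)
    m=(abs(L[:,1])<.055)&(L[:,0]>-.04)&(L[:,0]<.012)&(L[:,2]>.03)&(L[:,2]<.1);P=L[m]
    if m.sum()>50:
        A=np.c_[P[:,2],P[:,1],np.ones(len(P))];k=np.linalg.lstsq(A,P[:,0],rcond=None)[0];print(c,m.sum(),"x=k0 z+k1 y+k2",k,"lean",np.arctan(-k[0]))
E
```

```text
[ 0.4059 -0.1827  0.2205] [ 0.4322 -0.3016  1.0781] 24.3667
scene above board 323 [[-46.5911 -61.5417  88.7624]
 [-33.6645  12.9302 106.1788]
 [-23.5452  68.2206 116.0858]]
scene 462 x=k0 z+k1 y+k2 [-0.4234 -0.0298  0.0129] lean 0.4005440398866617
wrist above board 2042 [[-45.9283 -62.9587 109.9938]
 [-40.7665   8.0003 114.2456]
 [-34.8209  65.5232 117.0808]]
wrist 864 x=k0 z+k1 y+k2 [-0.0599  0.0003 -0.0313] lean 0.05987719948784212
```

View pics/s3.png

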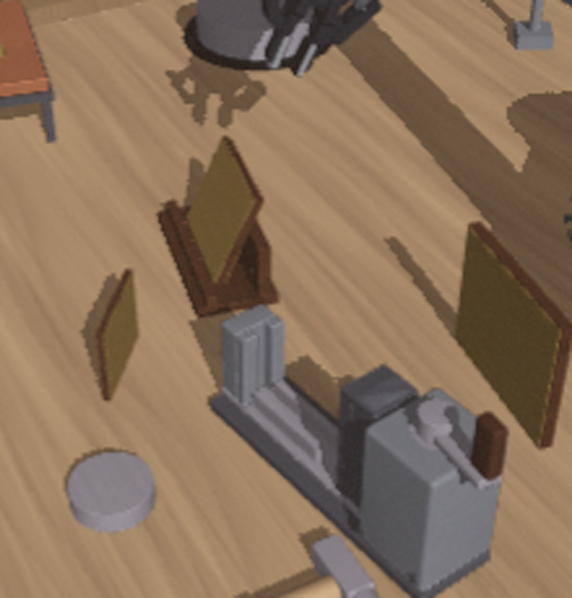

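The plaque leans in the rest at crop (222,210). The lean is about 0.40 rad, it is centred within about 3 mm and parallel within about 0.03 rad, and the gripper is clear. The crank hasn't moved and the clamp is open.

```bash
python3 -c "
from rig import env
print(env.close_job())"
```

```text
the job is handed in; nothing more can be done
None
```

The job is handed in, with no verdict returned: the crank was wound to about 7.7 rad before the plaque was moved, and the plaque now leans about 0.40 rad in the rest, centred within about 3 mm and released.

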